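# Put the corkscrew away in the push-to-open desk box

### The arm

A 6-joint arm with a two-finger parallel gripper is mounted at the origin on a cart in front of the work surface, level with it; the furniture and walls round the work are solid. World frame = base frame: x ahead of the robot, y to its left, z up, the work surface at z = 0. Lengths are in m, angles in rad, forces in N, time in s.
With the tool pointing down it reaches from about 0.3 to 0.875 m from the base axis. Payload 6.4 kg.
Tool frame: the origin (TCP) lies between the finger pads; the fingertips stand 8 mm ahead of it and the grasp point (between the pads) lies 11 mm behind it (arm.tcp_to_tips is the z of the fingertips in the tool frame, in m); z points along the fingers, y is the direction in which the jaws open and shut (so a half turn about z gives the same grasp; the last joint's range is limited). The gripper opens to 88 mm and grips with 3 to 60 N. Pads are 18 mm wide; open, the fingers measure 123 mm over their backs; the gripper's body (75 mm by 187 mm) begins 45 mm behind the grasp point.
Start: joints at [-1.369, 0.181, 1.607, -0, 1.354, -0.206], TCP at [0.228, -0.528, 0.225] pointing down, gripper open.
Joint ranges: [-2.99, 2.99], [-0.89, 2.07], [0.3, 2.58], [-1.14, 4.28], [0, 2.63], [-3.12, 3.12]. Speed limits (rad/s): [2.57, 2.57, 3.01, 3.14, 3.14, 3.14].

### API

Orientations are given as a rotation vector (axis times angle).
In Python, from bench import arm gives the robot as it stands. The module is installed in compiled form; this text tells all that it offers.
- The arm moves only by the tool arm_command, never from a script. Its argument "series" is one flat list of numbers, 5 for each row, row after row: the closure, from 0 (fully open) to 1 (shut), then the shift along the tool's x, y, z in cm, then the turn about the tool's z in degrees. In form: [jaw, dx, dy, dz, roll, jaw, dx, dy, dz, roll, ...]. A call has exactly 10 rows; each row shifts and turns the pose as measured when the row begins, along the tool's axes as they then stand; what a row does not reach is not made up. A row lasts 1/12 s, in which the tool goes at most 41.7 mm and 7.16 degrees, less where a joint would pass 70% of its speed; a pose out of reach is approached as far as the arm can. A call is refused whole if a number of a shift passes 4.17 or a number of a turn 7.16, either way. A call with a gripper value outside its range is refused whole. The fingers move at their own pace and stop on an object; the grip force is fixed at half the most. Time passes only in rows, so rows that do not move let the fingers close, or fill a call up. It gives the time, the measured TCP pose, the force and the opening at its end, in the units of the state.
- arm.observe(): the state, without advancing time (a new reading comes with each control period).
- arm.grab_frame(name): name is "scene" or "top" or "wrist"; returns the picture (384x512x3 uint8, red, green, blue); there is no depth.
- arm.camera_info(name): a dict with "camera_matrix" (3x3 intrinsics, pixels), "T" (4x4, takes a point from camera to world coordinates). Camera axes: x right, y up, looking along -z (the intrinsics and any distortion apply to the point x, -y, -z); pixel columns grow to the right and rows downward; lengths in m; the calibration is good to about 2 mm. A picture is of the moment at which its call begins: read the wrist's pose just before it. camera_info takes no time and is no camera call; for the wrist camera it gives the pose at the moment of the call.
- arm.hand_in(): hands the job in, once; it reports no verdict.
The state is a dict: "t": time; "joint_pos": joint angles; "joint_velocities": joint speeds; "joint_efforts": joint torques, N m; "eef_pos": TCP position; "eef_rot": TCP orientation; "contact_force": force on the tool from outside, world axes, zero at the start; "ft_torque": the same for the moment, N m; "width": finger opening in m.
Only numpy, scipy, OpenCV 4.12 (cv2) and the standard library are available. Lean on these libraries where they do the work, as an engineer would, in place of code of your own. Each camera call takes 0.05 s, during which the arm holds its last target.

### The job

Press the brass disc on top of the low dark wooden desk box so that its hidden tray springs out. Then lay the waiter's corkscrew flat in the tray, wholly inside it, and leave the tray standing open.

Things in the scene. Friction and masses are not known exactly. Their poses are not given: they have to be found in the camera images.
- corkscrew: Waiter's corkscrew, closed: slim brown handle with a pale metal strip along its top, lying on the desk near other slim things (a yellow box cutter, a white marker with a black cap). 112 mm long, 12 to 14 mm wide, 24 mm high. Origin at the centre of its underside; y axis along its length, z up; grasp across the handle (along its x).
- disc_top (a point): Top centre of the brass press disc, 36 mm across, 9 mm proud of its bezel on the roof of the low dark wooden box (170 mm deep, 200 wide, 50 high, fixed, no handle). z up; the tray comes out to the point's -x side. Spring button: travels down 8 mm, 1 N at first, 5 N at the bottom; past 5 mm the catch frees the tray. Returns by itself.
- tray_floor (a point): Point on the tray floor, moves with the tray. Axes: -x the way the tray comes out, y across, z up. Tray open: centre of the clear floor, 130 mm along x (front panel, 35 mm above floor, to the box face) by 166 mm along y (side walls 21 mm above floor). Floor 13 mm above the desk. Tray shut: hidden in the box, 130 mm to +x of there.
- tray (a joint): How far the tray is out, in m: 0 shut and latched, 0.13 fully open. A weak spring (about 2 N shut, 1 N open) slides it out in about a second once the catch is freed, and holds it open.

How it is judged:
By the outcome, as a careful person would: the job done as asked, in the order asked, and still so for the second after the job is handed in, with the robot touching nothing.
It also fails if it takes over 48 s, if anything falls off the work surface, if the arm or the gripper's body presses on something with over 40 N, if the wrist force passes 120 N, or if a joint passes its speed limit or range.

## Working session

There is one attempt and no reset: what is moved stays moved. The work goes in short steps, Python scripts to look and compute and a tool call to move; the robot and the scene stay as the last step left them, time stands still between calls to the robot, and variables do not carry over. Pictures are saved under pics/ and viewed, and the job is handed in when it is done.

Besides the shell and the picture viewer there is one more tool, called by a JSON object that holds its "op" and its "data". arm_command: Moves the arm, as the interface text tells. Its arguments: {"type":"object","properties":{"series":{"type":"array"}},"required":["series"]}

```bash
mkdir -p pics
python3 - <<'E'
from bench import arm
import cv2
s=arm.observe();print(s)
for n in("scene","top","wrist"):
    i=arm.camera_info(n);print(n,i)
    cv2.imwrite(f"pics/{n}0.png",arm.grab_frame(n)[:,:,::-1])
print(arm.tcp_to_tips)
E
```

```text
{'t': 0.0, 'joint_pos': array([-1.36929769e+00,  1.81566544e-01,  1.60798139e+00,  1.51906343e-05,
        1.35380182e+00, -2.06298142e-01]), 'joint_velocities': array([ 1.14903337e-03, -1.17908973e-03, -5.01819972e-05,  9.14907681e-04,
       -3.65169740e-04,  1.07490970e-03]), 'joint_efforts': array([-7.84248405e-04, -4.33875203e+01, -3.41849148e+01,  7.01375934e-02,
        3.86493502e-02, -1.38828163e-04]), 'eef_pos': array([ 0.22794676, -0.52728683,  0.22420869]), 'eef_rot': array([-3.07479382e+00, -6.35775530e-01, -2.99039330e-05]), 'contact_force': array([-0.18286067,  0.23182962,  0.13014667]), 'ft_torque': array([ 0.04260277,  0.04390318, -0.00617052]), 'width': 0.0880109855986596}
scene {'camera_matrix': array([[464.02607409,   0.        , 257.08835297],
       [  0.        , 464.02607409, 197.18261785],
       [  0.        ,   0.        ,   1.        ]]), 'T': array([[-0.75097499,  0.37916547, -0.54062012, -0.15582621],
       [-0.66032044, -0.42665308,  0.61801624,  0.82214306],
       [ 0.00367318,  0.82109725,  0.5707765 ,  0.74284968],
       [ 0.        ,  0.        ,
[... 193 characters left out ...]
.        ]]), 'T': array([[ 0.00582327,  0.99494497, -0.10025263,  0.40129344],
       [-0.99984421,  0.00412261, -0.01716264,  0.08319933],
       [-0.01666258,  0.10033696,  0.99481398,  1.02222613],
       [ 0.        ,  0.        ,  0.        ,  1.        ]])}
wrist {'camera_matrix': array([[294.1639253 ,   0.        , 248.92143564],
       [  0.        , 294.1639253 , 191.5897525 ],
       [  0.        ,   0.        ,   1.        ]]), 'T': array([[ 0.39811817,  0.87067665,  0.28883229,  0.30260408],
       [-0.91733334,  0.37828579,  0.12409437, -0.49440445],
       [-0.00121508, -0.31435971,  0.94930316,  0.38437731],
       [ 0.        ,  0.        ,  0.        ,  1.        ]])}
0.008
```

View pics/top0.png

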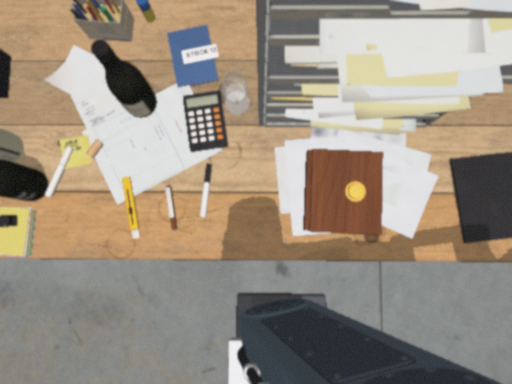

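View pics/scene0.png

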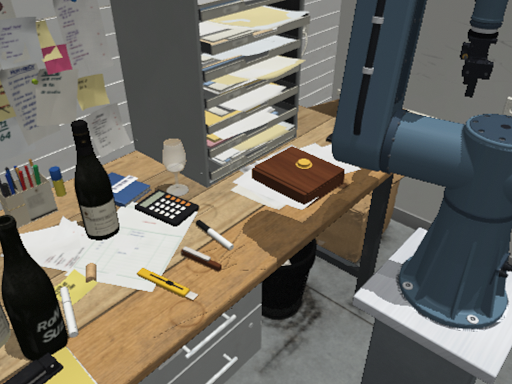

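View pics/wrist0.png

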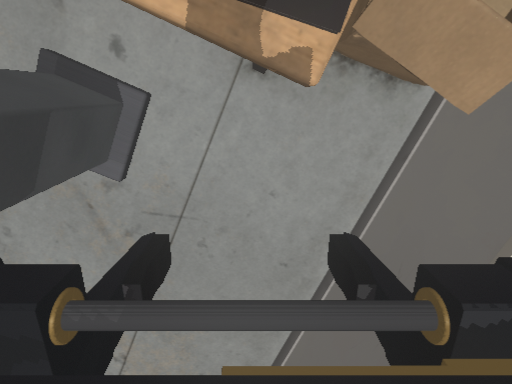

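```bash
cat > h.py <<'E'
import numpy as np
from bench import arm
def px(name,u,v,z,info=None):
    i=info or arm.camera_info(name);K=i["camera_matrix"];T=i["T"]
    d=np.array([(u-K[0,2])/K[0,0],-(v-K[1,2])/K[1,1],-1.]);d=T[:3,:3]@d
    return T[:3,3]+d*(z-T[2,3])/d[2]
def proj(name,p,info=None):
    i=info or arm.camera_info(name);K=i["camera_matrix"];T=i["T"]
    c=T[:3,:3].T@(np.array(p)-T[:3,3]);return K[0,2]+K[0,0]*c[0]/-c[2],K[1,2]-K[1,1]*c[1]/-c[2]
E
python3 - <<'E'
import cv2
from h import *
a=cv2.imread('pics/top0.png');b=cv2.imread('pics/scene0.png')
A=cv2.resize(a[140:260,100:250],None,fx=5,fy=5,interpolation=2);cv2.imwrite('pics/ca.png',A)
B=cv2.resize(b[140:300,120:350],None,fx=3.4,fy=3.4,interpolation=2);cv2.imwrite('pics/cb.png',B)
C=cv2.resize(a[130:270,270:440],None,fx=4,fy=4,interpolation=2);cv2.imwrite('pics/cc.png',C)
E
```

```text
(no output)
```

View pics/ca.png

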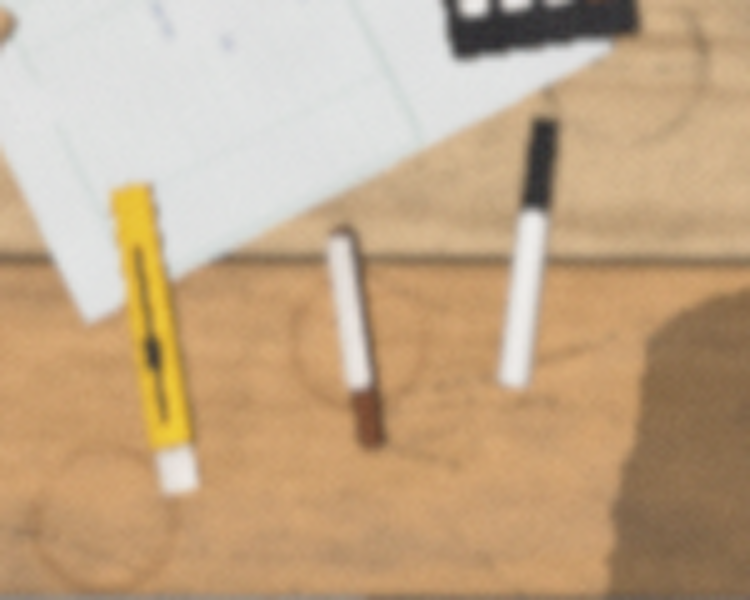

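View pics/cb.png

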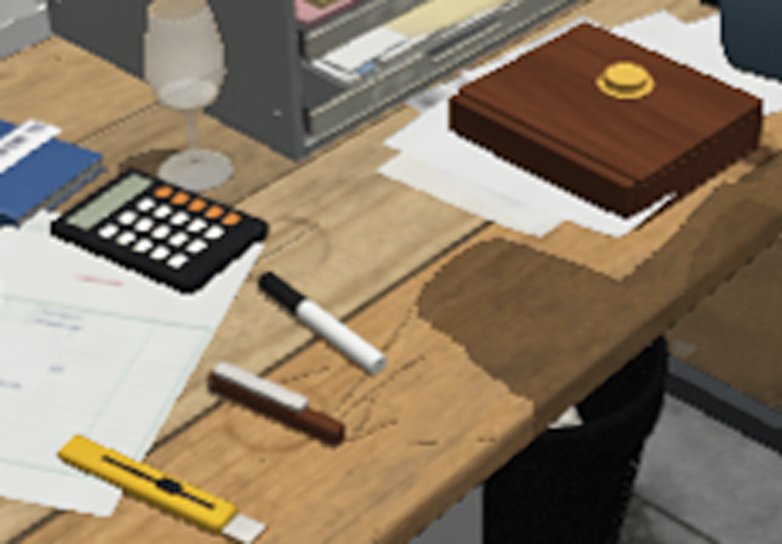

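View pics/cc.png

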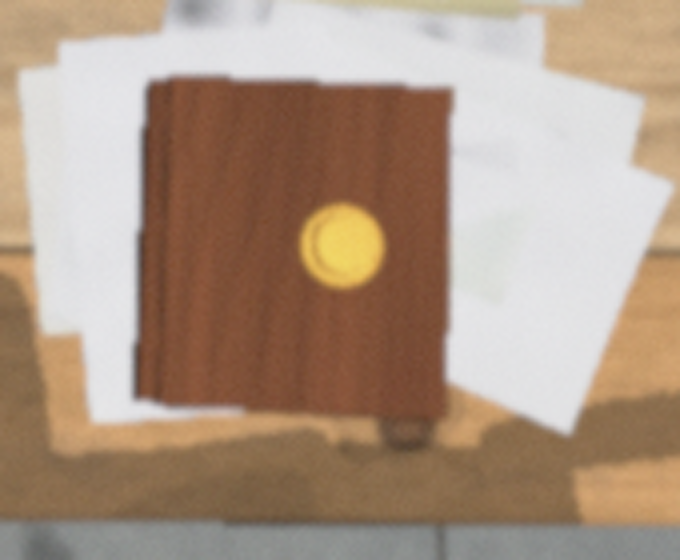

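Run:
```python
from h import *
np.set_printoptions(precision=4,suppress=True)
for n,(u,v),z in [('disc',(343,245),.062),('c1',(150,80),.05),('c1b',(172,78),.05),('c2',(452,88),.05),('c3',(445,415),.05),('c4b',(160,403),.05),('c4',(136,398),.05)]:
    print(n,px('top',270+u/4,130+v/4,z))
for u,v in((625,72),): print('disc scene',px('scene',120+u/3.4,140+v/3.4,.062))
for n,(u,v),z in [('ck_b',(343,227),.02),('ck_f',(372,448),.012),('strip0',(340,235),.024),('strip1',(359,390),.024),('cut0',(132,187),.01),('cut1',(180,490),.01),('mk0',(545,120),.01),('mk1',(513,385),.01)]:
    print(n,px('top',100+u/5,140+v/5,z))
for n,(u,v),z in [('left top',(212,372),.024),('rt end bottom',(338,441),.0),('rt top',(342,428),.018)]:
    print(n,px('scene',120+u/3.4,140+v/3.4,z))
```

```text
disc [ 0.5055 -0.1401  0.062 ]
c1 [ 0.606  -0.0294  0.05  ]
c1b [ 0.6072 -0.0426  0.05  ]
c2 [ 0.6015 -0.2096  0.05  ]
c3 [ 0.4069 -0.2005  0.05  ]
c4b [ 0.4129 -0.0339  0.05  ]
c4 [ 0.4158 -0.0198  0.05  ]
disc scene [ 0.5085 -0.1421  0.062 ]
ck_b [0.5228 0.3097 0.02  ]
ck_f [0.4143 0.2942 0.012 ]
strip0 [0.5183 0.3101 0.024 ]
strip1 [0.4423 0.2988 0.024 ]
cut0 [0.5437 0.4184 0.01  ]
cut1 [0.3932 0.389  0.01  ]
mk0 [0.5783 0.212  0.01  ]
mk1 [0.4457 0.2256 0.01  ]
left top [0.5144 0.32   0.024 ]
rt end bottom [0.4202 0.2935 0.    ]
rt top [0.413  0.2958 0.018 ]
```

{"op": "arm_command", "data": {"series": [1, 2.0, -1.2, 0, 0, 1, 3.0, -1.8, 0, 0, 1, 3.4, -2.04, 0, 0, 1, 3.4, -2.04, 0, 0, 1, 3.4, -2.04, 0, 0, 1, 3.4, -2.04, 0, 0, 1, 3.4, -2.04, 0, 0, 1, 3.4, -2.04, 0, 0, 1, 3.4, -2.04, 0, 0, 1, 2.5, -1.5, 0, 0]}}

```text
t: 0.98
eef_pos: [0.4445, -0.2231, 0.2215]
eef_rot: [-3.077, -0.614, 0.003]
contact_force: [0.5, 0.0, -0.3]
width: 0.0236
```

```bash
cat >> h.py <<'E'
from scipy.spatial.transform import Rotation as Ro
def go(p,yaw=None):
    s=arm.observe();R=Ro.from_rotvec(s['eef_rot']).as_matrix()
    d=R.T@(np.array(p)-s['eef_pos'])*100
    a=np.degrees(np.arctan2(R[1,0],R[0,0]))
    print('t',round(s['t'],2),'pos',s['eef_pos'].round(4),'F',s['contact_force'].round(1),'w',round(s['width'],4),'tool shift cm',d.round(2),'yaw',a.round(1),'tilt',R[:,2].round(3))
    if yaw is not None: print('roll',round(a-yaw,1))
E
python3 -c "
from h import *
go([.506,-.141,.085],8)"
```

```text
t 0.98 pos [ 0.4445 -0.2231  0.2215] F [ 0.5  0.  -0.3] w 0.0236 tool shift cm [ 8.85 -5.17 13.66] yaw 22.6 tilt [-0.003  0.003 -1.   ]
roll 14.6
```

{"op": "arm_command", "data": {"series": [1, 1.6, -0.9, 2.0, 0, 1, 1.8, -1.1, 2.5, 0, 1, 1.8, -1.1, 2.5, 0, 1, 1.6, -0.9, 2.5, 0, 1, 1.2, -0.6, 2, 0, 1, 0.8, -0.5, 1.0, 0, 1, 0.3, -0.2, 0.5, 0, 1, 0, 0, 0, 0, 1, 0, 0, 0, 0, 1, 0, 0, 0, 0]}}

```text
t: 1.82
eef_pos: [0.5141, -0.1289, 0.0887]
eef_rot: [3.078, 0.631, 0.002]
contact_force: [-0.1, 0.0, -0.1]
width: 0.0006
```

Run:
```python
from h import *
import cv2
go([.506,-.141,.085],8)
i=arm.camera_info('wrist');print(i['T'].round(3).tolist())
cv2.imwrite('pics/w1.png',arm.grab_frame('wrist')[:,:,::-1])
print(proj('wrist',[.506,-.141,.062],i))
s=arm.grab_frame('scene')[:,:,::-1]
cv2.imwrite('pics/s1.png',cv2.resize(s[100:250,230:430],None,fx=4,fy=4))
```

```text
t 1.82 pos [ 0.5141 -0.1289  0.0887] F [-0.1  0.  -0.1] w 0.0006 tool shift cm [-1.22  0.79  0.37] yaw 23.2 tilt [ 0.001  0.    -1.   ]
roll 15.2
[[0.395, 0.872, 0.288, 0.589], [-0.919, 0.375, 0.124, -0.096], [0.001, -0.314, 0.95, 0.249], [0.0, 0.0, 0.0, 1.0]]
(np.float64(261.0688656493945), np.float64(234.75507766951807))
```

View pics/w1.png

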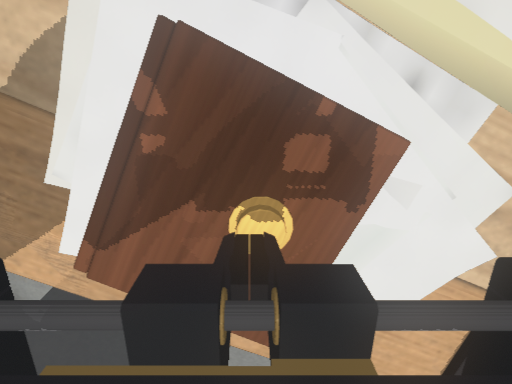

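View pics/s1.png

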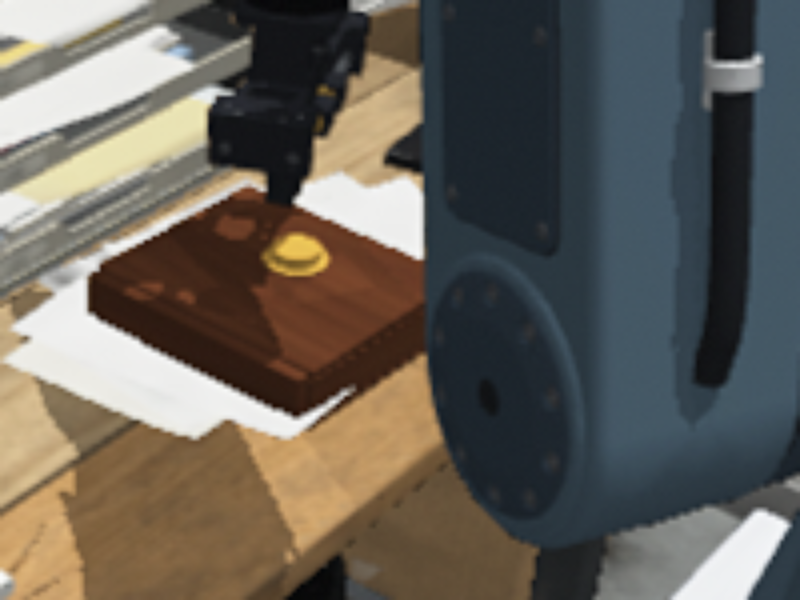

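{"op": "arm_command", "data": {"series": [1, -0.5, 0.35, 0.3, 0, 1, -0.5, 0.35, 0.5, 0, 1, 0, 0.1, 0.5, 0, 1, 0, 0, 0.3, 0, 1, 0, 0, 0.3, 0, 1, 0, 0, 0.2, 0, 1, 0, 0, 0.2, 0, 1, 0, 0, 0.0, 0, 1, 0, 0, 0, 0, 1, 0, 0, 0, 0]}}

```text
t: 2.75
eef_pos: [0.5084, -0.1449, 0.0661]
eef_rot: [3.075, 0.624, 0.008]
contact_force: [-0.2, 0.6, -0.5]
width: 0.0004
```

```bash
python3 -c "
from h import *
go([.508,-.141,.063],8)"
```

```text
t 2.75 pos [ 0.5084 -0.1449  0.0661] F [-0.2  0.6 -0.5] w 0.0004 tool shift cm [ 0.11 -0.37  0.31] yaw 22.9 tilt [ 0.006 -0.003 -1.   ]
roll 14.9
```

{"op": "arm_command", "data": {"series": [1, 0, -0.2, 0.2, 0, 1, 0, 0, 0.2, 0, 1, 0, 0, 0.2, 0, 1, 0, 0, 0.1, 0, 1, 0, 0, 0, 0, 1, 0, 0, 0, 0, 1, 0, 0, 0, 0, 1, 0, 0, 0, 0, 1, 0, 0, 0, 0, 1, 0, 0, 0, 0]}}

```text
t: 3.58
eef_pos: [0.5081, -0.1426, 0.0588]
eef_rot: [3.074, 0.625, 0.009]
contact_force: [-0.5, -0.3, -0.3]
width: 0.0007
```

Run:
```python
from h import *
import cv2
go([.508,-.141,.063],8)
a=arm.grab_frame('wrist')[:,:,::-1]
s=arm.grab_frame('scene')[:,:,::-1]
t=arm.grab_frame('top')[:,:,::-1]
o=np.hstack([cv2.resize(a[130:384,120:400],(400,363)),cv2.resize(s[110:230,230:362],(400,363))])
cv2.imwrite('pics/s2.png',o)
cv2.imwrite('pics/t2.png',t)
```

```text
t 3.58 pos [ 0.5081 -0.1426  0.0588] F [-0.5 -0.3 -0.3] w 0.0007 tool shift cm [ 0.06 -0.15 -0.42] yaw 23.0 tilt [ 0.007 -0.003 -1.   ]
roll 15.0
```

View pics/s2.png

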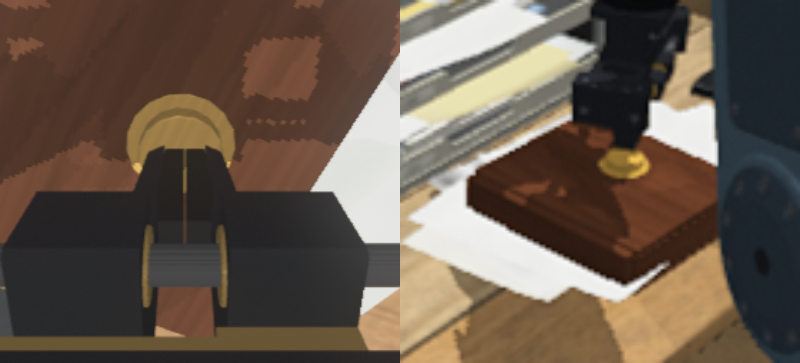

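View pics/t2.png

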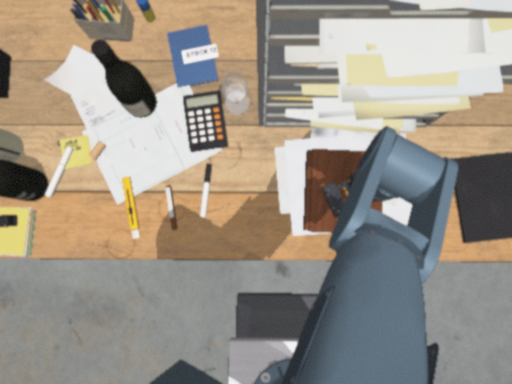

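{"op": "arm_command", "data": {"series": [1, 0.3, 0, 0, 0, 1, 0.2, 0, 0.1, 0, 1, 0, 0, 0.1, 0, 1, 0, 0, 0.1, 0, 1, 0, 0, 0, 0, 1, 0, 0, 0, 0, 1, 0, 0, 0, 0, 1, 0, 0, 0, 0, 1, 0, 0, 0, 0, 1, 0, 0, 0, 0]}}

```text
t: 4.57
eef_pos: [0.5132, -0.1403, 0.0554]
eef_rot: [3.074, 0.625, 0.009]
contact_force: [-0.7, 0.7, -0.2]
width: 0.001
```

{"op": "arm_command", "data": {"series": [1, 0, 0, 0.1, 0, 1, 0, 0, 0.1, 0, 1, 0, 0, 0.1, 0, 1, 0, 0, 0, 0, 1, 0, 0, 0, 0, 1, 0, 0, 0, 0, 1, 0, 0, 0, 0, 1, 0, 0, 0, 0, 1, 0, 0, 0, 0, 1, 0, 0, 0, 0]}}

```text
t: 5.4
eef_pos: [0.5132, -0.1404, 0.0521]
eef_rot: [3.074, 0.625, 0.009]
contact_force: [0.4, 0.5, 0.2]
width: 0.0002
```

Run:
```python
from h import *
import cv2
go([.508,-.141,.063],8)
a=arm.grab_frame('wrist')[:,:,::-1]
s=arm.grab_frame('scene')[:,:,::-1]
o=np.hstack([cv2.resize(a[130:384,120:400],(400,363)),cv2.resize(s[140:190,280:335],(400,363),interpolation=2)])
cv2.imwrite('pics/s3.png',o)
```

```text
t 5.4 pos [ 0.5132 -0.1404  0.0521] F [0.4 0.5 0.2] w 0.0002 tool shift cm [-0.5  -0.14 -1.09] yaw 23.0 tilt [ 0.007 -0.003 -1.   ]
roll 15.0
```

View pics/s3.png

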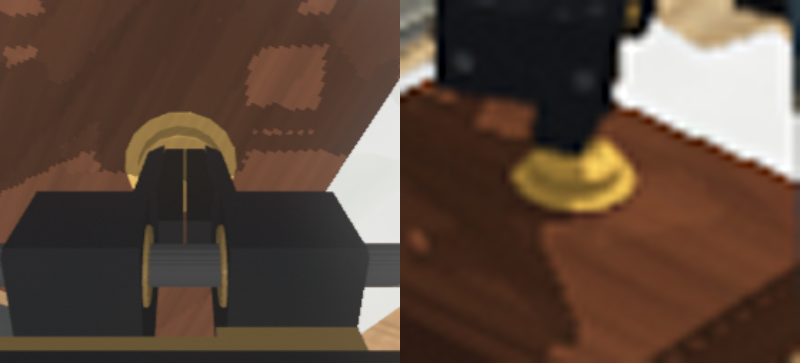

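Run:
```python
from h import *
import cv2
s=arm.observe();R=Ro.from_rotvec(s['eef_rot']).as_matrix();tip=s['eef_pos']+R[:,2]*.008
im=arm.grab_frame('scene')[:,:,::-1].copy()
u,v=proj('scene',tip);print(tip,u,v,s['contact_force'],s['joint_efforts'])
b=cv2.resize(im[130:200,270:345],None,fx=8,fy=8,interpolation=2)
cv2.drawMarker(b,(int((u-270+.5)*8),int((v-130+.5)*8)),(0,255,0),0,15,1)
for z in (.05,.062):
    u,v=proj('scene',[.508,-.1405,z]);cv2.circle(b,(int((u-270+.5)*8),int((v-130+.5)*8)),4,(255,0,255),1)
cv2.imwrite('pics/s4.png',b)
```

```text
[ 0.51326276 -0.14043545  0.04414788] 301.79059573968783 166.13819518752175 [ 0.26142428 -0.2440536  -0.40582517] [-7.86747423e-04 -4.26674688e+01 -2.71846676e+01  5.92574151e-02
 -6.81625307e-02  4.81732204e-04]
```

View pics/s4.png

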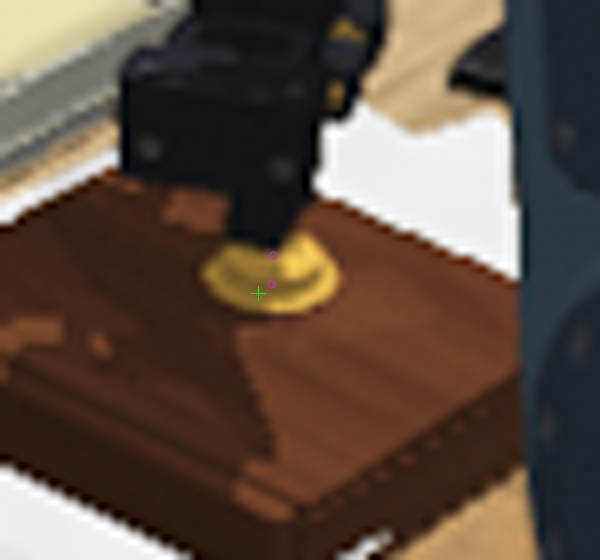

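{"op": "arm_command", "data": {"series": [1, 0, 0, 0.1, 0, 1, 0, 0, 0.1, 0, 1, 0, 0, 0.1, 0, 1, 0, 0, 0, 0, 1, 0, 0, 0, 0, 1, 0, 0, 0, 0, 1, 0, 0, 0, 0, 1, 0, 0, 0, 0, 1, 0, 0, 0, 0, 1, 0, 0, 0, 0]}}

```text
t: 6.38
eef_pos: [0.5132, -0.1404, 0.0487]
eef_rot: [3.074, 0.625, 0.009]
contact_force: [0.5, 0.7, 0.1]
width: 0.0002
```

{"op": "arm_command", "data": {"series": [1, 0, 0, 0.1, 0, 1, 0, 0, 0.1, 0, 1, 0, 0, 0.1, 0, 1, 0, 0, 0.1, 0, 1, 0, 0, 0, 0, 1, 0, 0, 0, 0, 1, 0, 0, 0, 0, 1, 0, 0, 0, 0, 1, 0, 0, 0, 0, 1, 0, 0, 0, 0]}}

```text
t: 7.22
eef_pos: [0.5134, -0.1405, 0.0451]
eef_rot: [3.074, 0.625, 0.009]
contact_force: [-1.0, 0.4, 1.1]
width: 0.0002
```

Run:
```python
from h import *
import cv2
s=arm.observe();R=Ro.from_rotvec(s['eef_rot']).as_matrix();tip=s['eef_pos']+R[:,2]*.008
im=arm.grab_frame('scene')[:,:,::-1].copy()
u,v=proj('scene',tip);print(tip,u,v,s['contact_force'])
b=cv2.resize(im[130:200,270:345],None,fx=8,fy=8,interpolation=2)
cv2.drawMarker(b,(int((u-270+.5)*8),int((v-130+.5)*8)),(0,255,0),0,15,1)
cv2.imwrite('pics/s5.png',b)
```

```text
[ 0.51341973 -0.14051587  0.03706026] 301.6221658184593 168.187836881569 [-1.01560484  0.42895168  1.12892691]
```

View pics/s5.png

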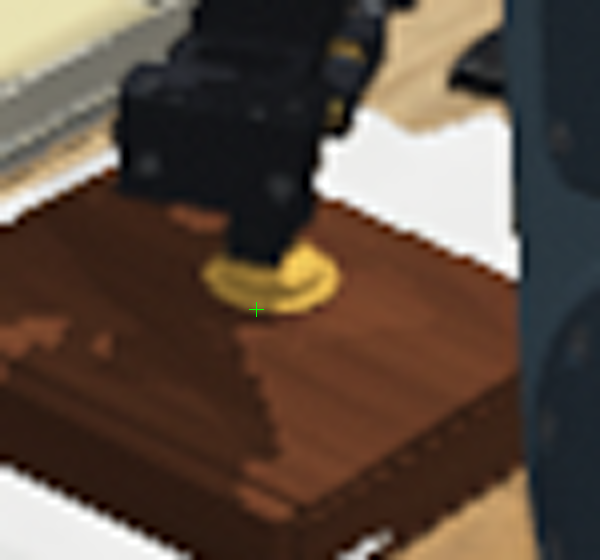

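{"op": "arm_command", "data": {"series": [1, 0, 0, 0.2, 0, 1, 0, 0, 0.2, 0, 1, 0, 0, 0.2, 0, 1, 0, 0, 0.1, 0, 1, 0, 0, 0, 0, 1, 0, 0, 0, 0, 1, 0, 0, 0, 0, 1, 0, 0, 0, 0, 1, 0, 0, 0, 0, 1, 0, 0, 0, 0]}}

```text
t: 8.1
eef_pos: [0.5135, -0.1406, 0.04]
eef_rot: [3.074, 0.626, 0.008]
contact_force: [-1.5, 0.2, 5.0]
width: 0.0008
```

Run:
```python
from h import *
import cv2
go([.513,-.14,.1])
im=arm.grab_frame('scene')[:,:,::-1].copy()
cv2.imwrite('pics/s6.png',cv2.resize(im[120:250,200:345],None,fx=4,fy=4,interpolation=2))
```

```text
t 8.1 pos [ 0.5135 -0.1406  0.04  ] F [-1.5  0.2  5. ] w 0.0008 tool shift cm [ 0.   -0.04 -6.  ] yaw 23.0 tilt [ 0.006 -0.003 -1.   ]
```

View pics/s6.png

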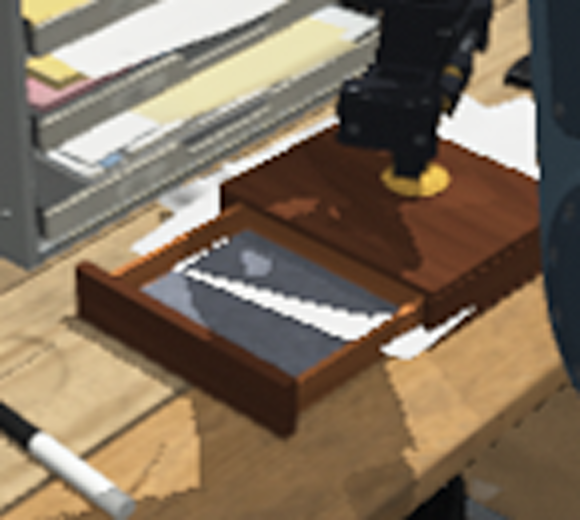

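{"op": "arm_command", "data": {"series": [1, 0, 0, -2, 0, 1, 0, 0, -3.5, 0, 0.5, 0, 0, -3.5, 0, 0, 0.3, -1.0, -2, 2, 0, 0.4, -2.0, 0, 2.5, 0, 0.7, -3.5, 0, 2.5, 0, 0.7, -4, 0, 2.5, 0, 0.7, -4, 0, 2.5, 0, 0.7, -4, 0, 2.5, 0, 0.7, -4, 0, 0]}}

```text
t: 8.98
eef_pos: [0.5009, 0.0875, 0.1516]
eef_rot: [3.13, 0.189, 0.018]
contact_force: [1.2, 0.6, -0.1]
width: 0.0515
```

Run:
```python
from h import *
go([.469,.302,.13],8)
```

```text
t 8.98 pos [0.5009 0.0875 0.1516] F [ 1.2  0.6 -0.1] w 0.0515 tool shift cm [ -0.61 -21.69   2.02] yaw 6.9 tilt [ 0.012 -0.005 -1.   ]
roll -1.1
```

{"op": "arm_command", "data": {"series": [0, 0, -3.5, 0.2, 0, 0, 0, -3.5, 0.2, 0, 0, -0.1, -3.5, 0.2, -0.5, 0, -0.1, -3.5, 0.2, -0.5, 0, -0.1, -3.0, 0.2, 0, 0, 0, -2, 0.2, 0, 0, 0, -1, 0, 0, 0, 0, -0.5, 0, 0, 0, 0, 0, 0, 0, 0, 0, 0, 0, 0]}}

```text
t: 9.82
eef_pos: [0.4682, 0.3076, 0.1342]
eef_rot: [3.129, 0.23, 0.022]
contact_force: [-0.1, -0.1, 0.4]
width: 0.0883
```

Run:
```python
from h import *
import cv2
go([.469,.302,.10],8)
i=arm.camera_info('wrist')
a=arm.grab_frame('wrist')[:,:,::-1].copy()
s=arm.observe();R=Ro.from_rotvec(s['eef_rot']).as_matrix()
for z,c in ((.012,(0,255,0)),):
  for p in ((.519,.310,.024),(.442,.299,.024),(.469,.302,.024)):
    u,v=proj('wrist',p,i);cv2.drawMarker(a,(int(u),int(v)),c,0,12,1)
for k in(.008,-.011,-.016):
  for sy in(-.044,.044):
    u,v=proj('wrist',s['eef_pos']+R@np.array([0,sy,k]),i);cv2.circle(a,(int(u),int(v)),4,(0,0,255),1)
cv2.imwrite('pics/w7.png',a)
b=arm.grab_frame('scene')[:,:,::-1].copy()
for k,c in((.008,(0,255,0)),(-.016,(0,0,255))):
  for sy in(-.044,.044):
    u,v=proj('scene',s['eef_pos']+R@np.array([0,sy,k]));cv2.circle(b,(int(u),int(v)),2,c,1)
cv2.imwrite('pics/s7.png',cv2.resize(b[130:300,110:330],None,fx=3.5,fy=3.5,interpolation=2))
```

```text
t 9.82 pos [0.4682 0.3076 0.1342] F [-0.1 -0.1  0.4] w 0.0883 tool shift cm [-0.05  0.55  3.42] yaw 8.4 tilt [ 0.014 -0.003 -1.   ]
roll 0.4
```

View pics/w7.png

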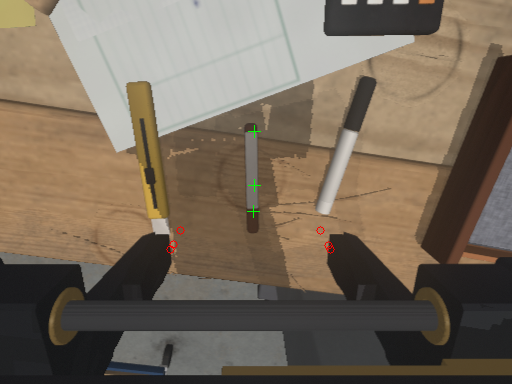

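View pics/s7.png

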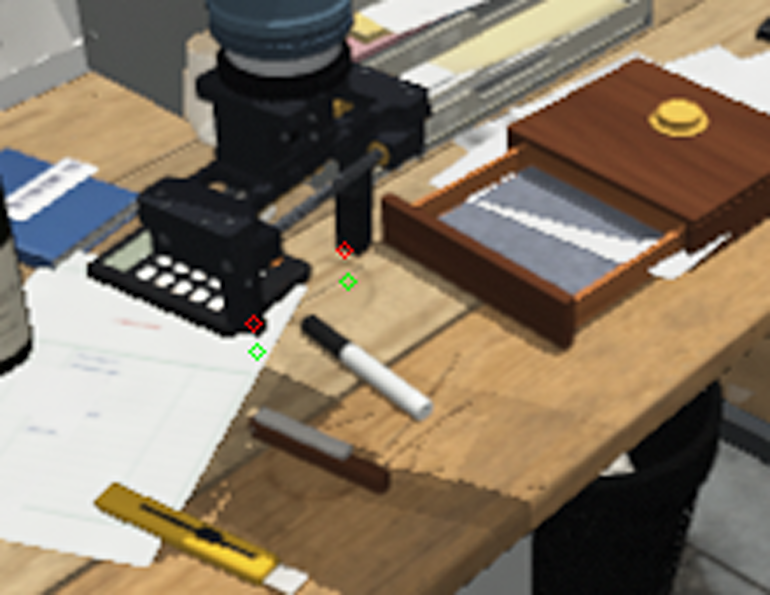

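{"op": "arm_command", "data": {"series": [0, 0, 0.2, 1.5, 0, 0, 0, 0.1, 2.5, 0, 0, 0, 0, 2.5, 0, 0, 0, 0, 2, 0, 0, 0, 0, 1.0, 0, 0, 0, 0, 0.6, 0, 0, 0, 0, 0.3, 0, 0, 0, 0, 0, 0, 0, 0, 0, 0, 0, 0, 0, 0, 0, 0]}}

```text
t: 10.75
eef_pos: [0.4792, 0.2967, 0.0324]
eef_rot: [3.133, 0.208, 0.04]
contact_force: [-0.2, -0.1, -0.1]
width: 0.0879
```

```bash
cat > look.py <<'E'
from h import *
import cv2,sys
n=sys.argv[1]
go([.469,.302,-.010],8)
a=arm.grab_frame('wrist')[:,:,::-1].copy()
b=arm.grab_frame('scene')[:,:,::-1].copy()
b=b[180:300,110:270]
cv2.imwrite(f'pics/l{n}.png',np.hstack([cv2.resize(a,(400,300)),cv2.resize(b,(400,300),interpolation=2)]))
E
python3 look.py 1
```

```text
t 10.75 pos [0.4792 0.2967 0.0324] F [-0.2 -0.1 -0.1] w 0.0879 tool shift cm [-1.05 -0.68  4.21] yaw 7.6 tilt [ 0.025 -0.    -1.   ]
roll -0.4
```

View pics/l1.png

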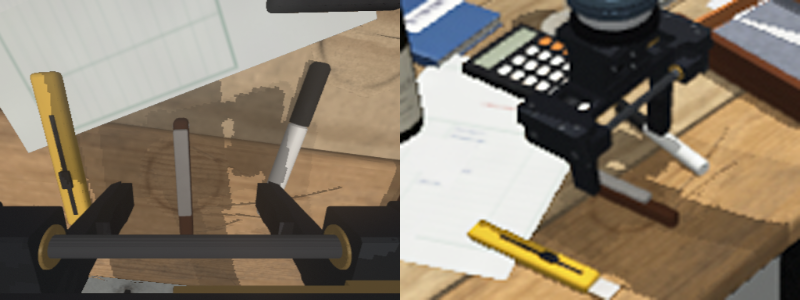

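{"op": "arm_command", "data": {"series": [0.4, -0.5, -0.3, 0, 0, 0.4, -0.4, -0.2, 0.3, 0, 0.4, -0.1, 0, 0.4, 0, 0.4, 0, 0, 0.5, 0, 0.4, 0, 0, 0.4, 0, 0.4, 0, 0, 0.3, 0, 0.4, 0, 0, 0.2, 0, 0.4, 0, 0, 0, 0, 0.4, 0, 0, 0, 0, 0.4, 0, 0, 0, 0]}}

```text
t: 11.68
eef_pos: [0.4685, 0.3018, 0.0101]
eef_rot: [3.133, 0.211, 0.043]
contact_force: [0.9, 0.4, -0.1]
width: 0.0532
```

```bash
python3 look.py 2
```

```text
t 11.68 pos [0.4685 0.3018 0.0101] F [ 0.9  0.4 -0.1] w 0.0532 tool shift cm [ 0.   -0.02  2.01] yaw 7.7 tilt [ 0.027  0.001 -1.   ]
roll -0.3
```

View pics/l2.png

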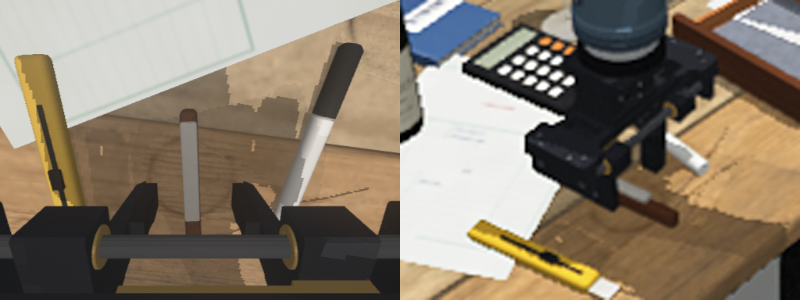

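{"op": "arm_command", "data": {"series": [0.4, 0, -0.1, 0.3, 0, 0.4, 0, -0.1, 0.3, 0, 0.4, 0, 0, 0.3, 0, 0.4, 0, 0, 0.3, 0, 0.4, 0, 0, 0.2, 0, 0.4, 0, 0, 0.1, 0, 0.4, 0, 0, 0.1, 0, 0.4, 0, 0, 0, 0, 0.4, 0, 0, 0, 0, 0.4, 0, 0, 0, 0]}}

```text
t: 12.62
eef_pos: [0.4691, 0.3041, -0.0073]
eef_rot: [3.133, 0.211, 0.045]
contact_force: [1.0, -0.8, -0.4]
width: 0.053
```

```bash
python3 look.py 3
```

```text
t 12.62 pos [ 0.4691  0.3041 -0.0073] F [ 1.  -0.8 -0.4] w 0.053 tool shift cm [-0.05  0.21  0.27] yaw 7.7 tilt [ 0.028  0.001 -1.   ]
roll -0.3
```

View pics/l3.png

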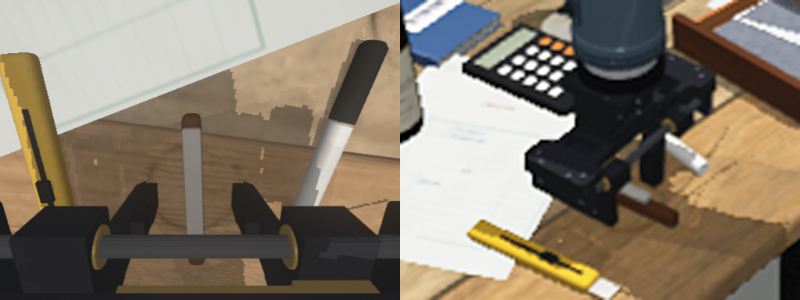

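{"op": "arm_command", "data": {"series": [0.4, 0, 0, 0.2, 0, 0.4, 0, 0, 0.2, 0, 0.4, 0, 0, 0, 0, 1, 0, 0, 0, 0, 1, 0, 0, 0, 0, 1, 0, 0, 0, 0, 1, 0, 0, 0, 0, 1, 0, 0, 0, 0, 1, 0, 0, 0, 0, 1, 0, 0, 0, 0]}}

```text
t: 13.55
eef_pos: [0.4696, 0.3043, -0.0112]
eef_rot: [3.134, 0.211, 0.046]
contact_force: [0.3, 0.4, -0.4]
width: 0.0123
```

```bash
python3 look.py 4
```

```text
t 13.55 pos [ 0.4696  0.3043 -0.0112] F [ 0.3  0.4 -0.4] w 0.0123 tool shift cm [-0.09  0.22 -0.12] yaw 7.7 tilt [ 0.029  0.001 -1.   ]
roll -0.3
```

View pics/l4.png

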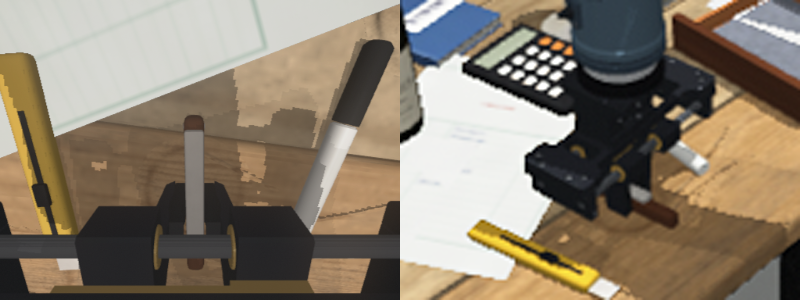

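{"op": "arm_command", "data": {"series": [1, 0, 0, -1, 0, 1, 0, 0, -2, 0, 1, 0, 0, -3, 0, 1, 0, 0, -3, 0, 1, 0, 0, -2, 0, 1, 0, 0, -1, 0, 1, 0, 0, 0, 0, 1, 0, 0, 0, 0, 1, 0, 0, 0, 0, 1, 0, 0, 0, 0]}}

```text
t: 14.48
eef_pos: [0.4626, 0.3028, 0.1133]
eef_rot: [3.132, 0.21, 0.035]
contact_force: [-0.3, 0.1, -0.8]
width: 0.0122
```

```bash
python3 look.py 5
python3 - <<'E'
from h import *
import cv2
b=arm.grab_frame('top')[:,:,::-1]
cv2.imwrite('pics/t5.png',cv2.resize(b[120:260,210:400],None,fx=4,fy=4,interpolation=2))
E
```

```text
t 14.48 pos [0.4626 0.3028 0.1133] F [-0.3  0.1 -0.8] w 0.0122 tool shift cm [ 0.35  0.11 12.34] yaw 7.7 tilt [ 0.023 -0.001 -1.   ]
roll -0.3
```

View pics/l5.png

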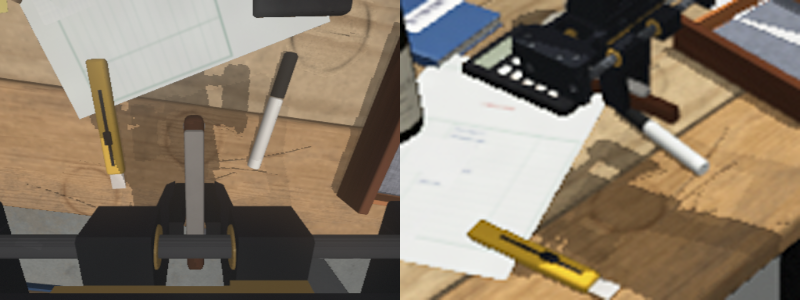

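View pics/t5.png

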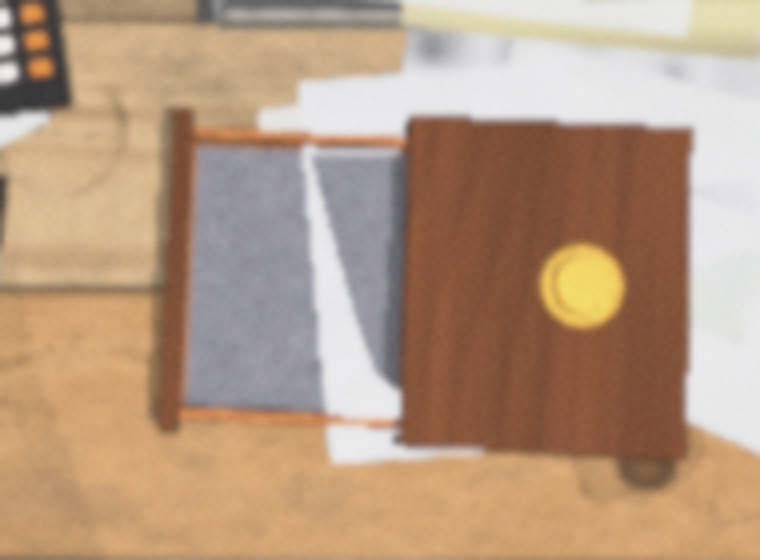

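Run:
```python
from h import *
np.set_printoptions(precision=4,suppress=True)
P=lambda u,v,z:px('top',210+u/4,120+v/4,z)
for n,a,z in[('fl far front',(196,147),.013),('fl near front',(184,405),.013),('box far face',(409,119),.05),('box near face',(402,443),.05),('panel far outer top',(172,110),.048),('panel near outer',(160,430),.048),('pan in far',(192,112),.048),('pan in near',(180,430),.048)]: print(n,P(*a,z))
```

```text
fl far front [0.5964 0.087  0.013 ]
fl near front [0.4359 0.0937 0.013 ]
box far face [ 0.6066 -0.0408  0.05  ]
box near face [ 0.4129 -0.035   0.05  ]
panel far outer top [0.6122 0.1015 0.048 ]
panel near outer [0.4198 0.1074 0.048 ]
pan in far [0.611  0.0894 0.048 ]
pan in near [0.4199 0.0956 0.048 ]
```

{"op": "arm_command", "data": {"series": [1, 0.3, 1.5, 0, 1.2, 1, 0.4, 3, 0, 1.3, 1, 0.5, 4, 0, 1.4, 1, 0.5, 4, 0, 1.4, 1, 0.5, 4, 0, 1.4, 1, 0.5, 4, 0, 1.4, 1, 0.5, 3, 0, 1.2, 1, 0.2, 2, 0, 0.5, 1, 0, 1, 0, 0, 1, 0, 0, 0, 0]}}

```text
t: 15.47
eef_pos: [0.5069, 0.0293, 0.1069]
eef_rot: [3.139, -0.064, 0.018]
contact_force: [-0.7, -0.6, -0.9]
width: 0.0123
```

Run:
```python
from h import *
go([.514,.027,.06],-1.8)
```

```text
t 15.47 pos [0.5069 0.0293 0.1069] F [-0.7 -0.6 -0.9] w 0.0123 tool shift cm [0.67 0.2  4.7 ] yaw -2.3 tilt [ 0.011 -0.002 -1.   ]
roll -0.5
```

{"op": "arm_command", "data": {"series": [1, 0.3, 0.2, 1, -0.5, 1, 0.3, 0, 1.5, 0, 1, 0, 0, 1.5, 0, 1, 0, 0, 1, 0, 1, 0, 0, 0.5, 0, 1, 0, 0, 0.3, 0, 1, 0, 0, 0, 0, 1, 0, 0, 0, 0, 1, 0, 0, 0, 0, 1, 0, 0, 0, 0]}}

```text
t: 16.3
eef_pos: [0.513, 0.0316, 0.0424]
eef_rot: [-3.141, 0.04, -0.013]
contact_force: [0.5, 0.9, -1.2]
width: 0.0119
```

```bash
cat > look2.py <<'E'
from h import *
import cv2,sys
n=sys.argv[1]
go([.514,.027,.002],-1.8)
a=arm.grab_frame('wrist')[:,:,::-1].copy()
b=arm.grab_frame('scene')[:,:,::-1].copy()
b=b[130:250,200:360]
cv2.imwrite(f'pics/m{n}.png',np.hstack([cv2.resize(a,(400,300)),cv2.resize(b,(400,300),interpolation=2)]))
E
python3 look2.py 1
```

```text
t 16.3 pos [0.513  0.0316 0.0424] F [ 0.5  0.9 -1.2] w 0.0119 tool shift cm [0.08 0.46 4.04] yaw -1.5 tilt [ 0.008  0.    -1.   ]
roll 0.3
```

View pics/m1.png

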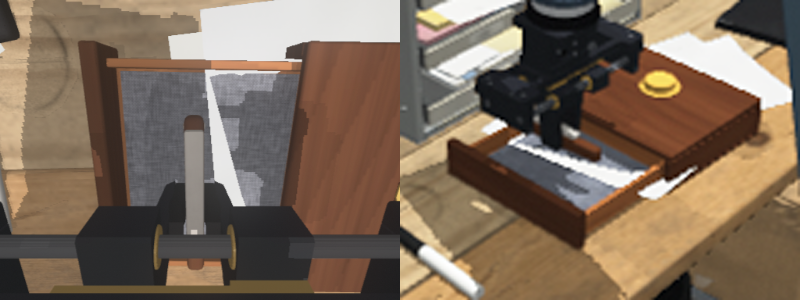

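{"op": "arm_command", "data": {"series": [1, 0, 0.2, 0.6, 0, 1, 0, 0.2, 0.9, 0, 1, 0, 0, 0.9, 0, 1, 0, 0, 0.6, 0, 1, 0, 0, 0.3, 0, 1, 0, 0, 0.2, 0, 1, 0, 0, 0, 0, 1, 0, 0, 0, 0, 1, 0, 0, 0, 0, 1, 0, 0, 0, 0]}}

```text
t: 17.23
eef_pos: [0.5134, 0.0266, 0.0038]
eef_rot: [-3.141, 0.042, -0.014]
contact_force: [0.6, -0.0, -0.2]
width: 0.0121
```

```bash
python3 look2.py 2
```

```text
t 17.23 pos [0.5134 0.0266 0.0038] F [ 0.6 -0.  -0.2] w 0.0121 tool shift cm [ 0.05 -0.04  0.18] yaw -1.5 tilt [ 0.009 -0.    -1.   ]
roll 0.3
```

View pics/m2.png

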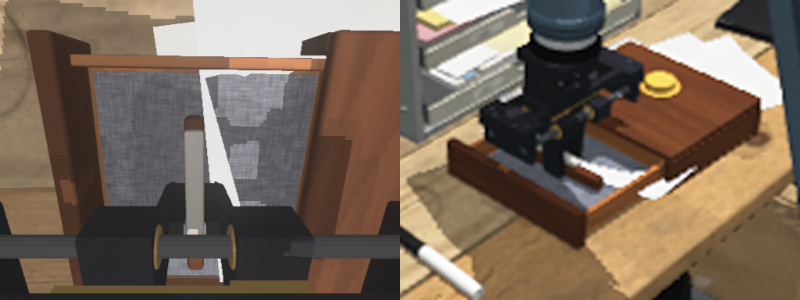

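{"op": "arm_command", "data": {"series": [1, 0, 0, 0.1, 0, 1, 0, 0, 0.1, 0, 1, 0, 0, 0, 0, 1, 0, 0, 0, 0, 0.8, 0, 0, 0, 0, 0.7, 0, 0, 0, 0, 0.6, 0, 0, 0, 0, 0.6, 0, 0, 0, 0, 0.6, 0, 0, 0, 0, 0.6, 0, 0, 0, 0]}}

```text
t: 18.17
eef_pos: [0.5151, 0.0264, 0.0033]
eef_rot: [3.141, -0.041, 0.02]
contact_force: [0.0, 0.7, 0.8]
width: 0.0354
```

```bash
python3 look2.py 3
```

```text
t 18.17 pos [0.5151 0.0264 0.0033] F [0.  0.7 0.8] w 0.0354 tool shift cm [-0.11 -0.06  0.13] yaw -1.5 tilt [ 0.012 -0.001 -1.   ]
roll 0.3
```

View pics/m3.png

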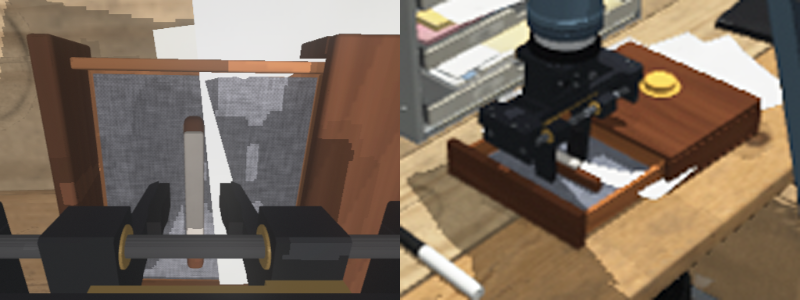

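Released and upright. Rising straight up.

{"op": "arm_command", "data": {"series": [0.6, 0, 0, -0.5, 0, 0.6, 0, 0, -1, 0, 0.6, 0, 0, -1.5, 0, 0.6, 0, 0, -2.5, 0, 0.6, 0, 0, -3.5, 0, 0.6, 0, 0, -3.5, 0, 0.6, 0, 0, -3, 0, 0.6, 0, 0, -2, 0, 0.6, 0, 0, -1, 0, 0.6, 0, 0, 0, 0]}}

```text
t: 19.1
eef_pos: [0.5111, 0.0268, 0.2033]
eef_rot: [3.141, -0.041, 0.02]
contact_force: [0.0, -0.2, 0.3]
width: 0.0355
```

{"op": "arm_command", "data": {"series": [0.6, -1, 2, 0, 0, 0.6, -1, 3, 0, 0, 0.6, -1, 3, 0, 0, 0.6, -1, 3, 0, 0, 0.6, -1, 3, 0, 0, 0.6, -1, 3, 0, 0, 0.6, -1, 2, 0, 0, 0.6, 0, 1, 0, 0, 0.6, 0, 0, 0, 0, 0.6, 0, 0, 0, 0]}}

```text
t: 19.93
eef_pos: [0.4315, -0.1765, 0.2022]
eef_rot: [-3.14, 0.036, -0.024]
contact_force: [-0.2, -0.4, 0.4]
width: 0.0348
```

Run:
```python
from h import *
import cv2
go([.514,.027,.1])
a=arm.grab_frame('top')[:,:,::-1];b=arm.grab_frame('scene')[:,:,::-1]
cv2.imwrite('pics/f.png',np.hstack([cv2.resize(a[130:250,230:390],(400,300),interpolation=2),cv2.resize(b[130:250,200:360],(400,300),interpolation=2)]))
```

```text
t 19.93 pos [ 0.4315 -0.1765  0.2022] F [-0.2 -0.4  0.4] w 0.0348 tool shift cm [  7.63 -20.52  10.36] yaw -1.3 tilt [ 0.015  0.001 -1.   ]
```

View pics/f.png

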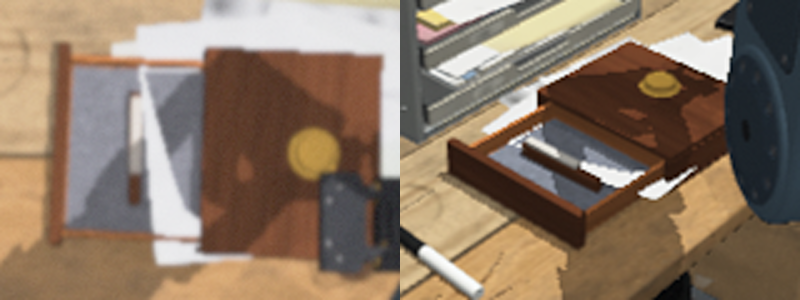

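The final picture shows the corkscrew lying upright in the middle of the fully open tray, wholly inside it, with the gripper clear.

```bash
python3 -c "
from bench import arm
print(arm.hand_in())"
```

```text
the job is handed in; nothing more can be done
None
```

The brass disc was pressed, the tray sprang fully open, and the waiter's corkscrew is lying in it. I handed the job in at about 20 s, well under the 48 s limit.

- **Press:** I pressed with closed fingers. The force at the end of the press was about 5 N.
- **Placing:** I gripped the corkscrew across its handle, lowered it to the tray floor, released it and backed away.
- **Last checks:** The final top and scene pictures show the corkscrew flat in the middle of the tray, wholly inside, with the tray still open. The gripper was clear, with no contact force beyond noise (under 0.5 N).
- **Disagreement:** The fingertips turned out to be about 15 mm behind the reported tool point, where the interface says they stand 8 mm ahead of it. The camera images and the contact with the disc both showed this. I set the heights from the images and contact instead, and did not find the cause.

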